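Shut the recessed stop valve of a guarded gas manifold with its crutch key

ROBOT

A 6-joint arm with a two-finger parallel gripper is mounted at the origin on a cart in front of the work surface, level with it; the furniture and walls round the work are solid. World frame = base frame: x ahead of the robot, y to its left, z up, the work surface at z = 0. Lengths are in m, angles in rad, forces in N, time in s.
With the tool pointing down it reaches from about 0.375 to 0.9 m from the base axis. Payload 3.1 kg.
Tool frame: the origin (TCP) lies midway between the tips of the shut fingers; the grasp point (between the pads) lies 19 mm behind it (manip.grip_depth is the distance from the TCP to the grasp point, in m); z points along the fingers, y is the line along which they close (so a half turn about z gives the same grasp; the last joint's range is limited). The gripper opens to 85 mm and grips with 20 to 120 N. Pads are 22 mm wide; open, the fingers measure 114 mm over their backs; the gripper's body (76 mm by 85 mm) begins 54 mm behind the grasp point. The pads swing forward as they close: fully open they stand 13 mm farther back than shut.
Start: joints at [-1.482, 0.527, 1.433, -0, 1.181, -0.178], TCP at [0.165, -0.603, 0.231] pointing down, gripper open.
Joint ranges: [-3.08, 3.08], [-0.75, 2.2], [0.22, 2.44], [-1.43, 4.57], [0, 2.65], [-2.85, 2.85]. Speed limits (rad/s): [2.79, 2.79, 3.14, 3.14, 3.14, 3.14].

INTERFACE

Orientations are given as a unit quaternion [x, y, z, w].
In Python, from station import telemetry, snapshot, manip gives the robot as it stands. The module is installed in compiled form; this text tells all that it offers.
- The arm moves only by the shell command python3 -m crank 'ROWS' [OPENING] [FORCE]. ROWS is text: rows parted by semicolons, each of 6 numbers parted by spaces: the shift along the tool's x, y, z as a fraction of full scale, then the turn, a rotation vector about the tool's x, y, z as a fraction of full scale. A call has exactly 5 rows; each row shifts and turns the commanded pose from where the row before left it, along the tool's axes as they then stand; what a row does not reach is not made up. Full scale, the value 1, is 4 cm for a shift and 90 degrees for a turn. A row lasts 1/10 s, in which the tool goes at most 50 mm and 8.59 degrees, less where a joint would pass 70% of its speed; a pose out of reach is approached as far as the arm can. A call with a number of a shift or a turn outside -1 to 1 is refused whole. A call with a gripper value outside its range is refused whole. OPENING is the opening, from -1 (shut) to 1 (fully open), set as the call begins (- or left out, the last holds). The fingers move at their own pace and stop on an object; FORCE is the grip in N (left out, the last holds). Time passes only in rows, so rows that do not move let the fingers close, or fill a call up. It gives the time, the measured TCP pose, the force, the opening and the grip force at its end, in the units of the state.
- telemetry.sense(): the state, without advancing time (a new reading comes with each control period).
- snapshot(name): name is "scene" or "top" or "wrist"; returns a dict with "image" (384x512x3 uint8, red, green, blue), "depth" (384x512 float32, m along the optical axis (not along the pixel's ray), 0 where there is no reading), "camera_matrix" (3x3 intrinsics, pixels), "rvec" (rotation vector, rad) and "tvec" (3), from world to camera coordinates, as OpenCV has them. Camera axes: x right, y down, z forward; pixel columns grow to the right and rows downward; lengths in m; the calibration is good to about 2 mm. A picture is of the moment at which its call begins.
- manip.sign_off(): hands the job in; it is judged then, once.
The state is a dict: "t": time; "q": joint angles; "qd": joint speeds; "tau": joint torques, N m; "tcp_pos": TCP position; "tool_rot": TCP orientation; "force": force on the tool from outside, world axes, zero at the start; "ft_torque": the same for the moment, N m; "finger_gap": opening from 0.0 (shut) to 1.0 (fully open); "gripper_force": force on a finger pad.
Only numpy, scipy, OpenCV 4.12 (cv2) and the standard library are available. Lean on these libraries where they do the work, as an engineer would, in place of code of your own. Each camera call takes 0.05 s, during which the arm holds its last target. There are 200 camera calls.

TASK

Before hoses are put on the gas manifold its valve must be shut: one of the three bores in the guard leads down to the recessed quarter-turn valve, the other two are blanked off a little way down. Take the crutch key from its stand, find the valve by feeling down the bores with it, and turn the valve fully shut, clockwise to its stop. Then put the key back upright in its stand, and leave the beaker and the conical flask standing where they are.

Things in the scene. Friction and masses are not known exactly. Their poses are not given: they have to be found in the camera images.
- manifold: fixed gas manifold: aluminium block under a grey folded steel guard, 85 x 195 mm, 75 mm high. Origin: centre of its underside, on the worktop; z up, y along its length (brass inlet nut and pipe stub stick out 30 mm at the +y end), -x the side with three brass hose tails, 30 mm long. Three upright bores, 29 mm wide, 60 mm apart along y, lead down through the guard into the block
- bore_a (a point): centre of the mouth of the bore nearest the inlet (+y end), at the top face of the guard, 75 mm above the worktop. Two of the three bores (which ones changes) are closed by a blanking plug: a flat floor 14 mm below the guard's top. The third is 52 mm deep and holds the valve. Fingers do not fit in the bores
- bore_b (a point): centre of the mouth of the middle bore, at the guard's top face. The valve, in one of the bores: a dark steel wing (flat upright bar 20 mm long, 7 mm thick, 13 mm high) centred in the bore, its top 37 mm and its foot 50 mm below the guard's top. At the start its length points in an unknown direction within 0.8 rad (46 degrees) either side of the manifold's x axis
- bore_c (a point): centre of the mouth of the third bore (-y end), at the guard's top face. A key let go while it straddles the wing stays standing in the bore, so it can be gripped anew
- valve (a joint): angle of the valve's wing in rad: 0 = shut, at its hard stop; grows counter-clockwise seen from above (opening), to 1.6. It starts open, at 0.7 to 1.2. Stiff (0.15 N m to turn): it stays where it is left
- key: loose crutch key, 114 mm long, 0.16 kg, upright in its stand. Origin: centre of its lower end; z up to the handle. Lower end: a fork of two prongs (4 mm thick in y, 14 mm wide in x), slot between them 10 mm wide, 16 mm deep, open along the key's x. It drops over the valve's wing when the key's x lies along the wing (either way round) within about 0.2 rad; else it stands on top of the wing
- key_handle (a point): middle of the key's black flat handle, 95 mm above the lower end: grip here, across the 14 mm thickness (along the key's y). The handle is 54 mm long along the key's x and 38 mm high, from 76 to 114 mm above the lower end; below it a steel shaft, at most 23 mm in diameter
- key_stand: fixed key stand: a round foot (70 mm diameter) with an upright open tube of 37 mm outer and 28 mm inner diameter, its rim 62.5 mm above the worktop. Origin: centre of its underside. The key stands in the tube on a floor 12.5 mm above the worktop: its lower end 50 mm below the rim, its handle wholly above it
- beaker: empty glass beaker, 55 mm wide, 71 mm high, loose bystander; origin under its centre
- flask: conical glass flask, 64 mm wide, 107 mm high, loose bystander; origin under its centre
Mind the look-alikes: they are no part of the job. There is more than one size of the key; the job needs the smaller. Leave any green look-alike of the key_stand alone.

How it is judged:
On the way, in this order (a step that is already met when the one before it is completed fails the run):
1. the key is lifted clear of its stand (z of key in the frame of key_stand above 0.066 m), for 0.1 s.
2. the valve is shut, at its stop (value of joint valve below 0.07 rad), for 0.2 s.
At the end, for the whole second after the job is handed in: The valve is within 0.07 rad of its shut stop, and the key stands in the stand again: its lower end within 8 mm of the stand's axis and no more than 17 mm above the stand's underside (on the tube's floor), upright within 0.15 rad, at rest (value of joint valve below 0.07 rad and horizontal distance between key and key_stand below 0.008 m and z of key in the frame of key_stand below 0.017 m and angle between key's own z axis and vertical below 0.15 rad and linear speed of key below 0.02 m/s); the robot touches nothing.
It fails at once if the beaker is pushed more than 20 mm or tipped (distance of beaker from where it was at the start of the episode above 0.02 m or angle between beaker's own z axis and vertical above 0.3 rad).
It fails at once if the flask is pushed more than 20 mm or tipped (distance of flask from where it was at the start of the episode above 0.02 m or angle between flask's own z axis and vertical above 0.3 rad).
It also fails if it takes over 64 s, if anything falls off the work surface, if the arm or the gripper's body presses on something with over 40 N, if the wrist force passes 120 N, or if a joint passes its speed limit or range.

## Working session

There is one attempt and no reset: what is moved stays moved. The work goes in short steps, Python scripts to look and compute and a shell command to move; the robot and the scene stay as the last step left them, time stands still between calls to the robot, and variables do not carry over. Pictures are saved under pics/ and viewed, at most 10 in all, crops included, and the job is handed in when it is done.

```bash
mkdir -p pics; cat > h.py <<'E'
import numpy as np, cv2
from station import telemetry, snapshot, manip
def cam(s):
    R=cv2.Rodrigues(np.array(s["rvec"],float))[0]; return np.array(s["camera_matrix"]),R,np.array(s["tvec"],float).ravel()
def cloud(s):
    K,R,t=cam(s); d=s["depth"]; v,u=np.mgrid[:d.shape[0],:d.shape[1]]
    p=np.stack([(u-K[0,2])/K[0,0]*d,(v-K[1,2])/K[1,1]*d,d],-1)
    return (p-t)@R
def ray(s,u,v,z):
    K,R,t=cam(s); c=-R.T@t; r=R.T@np.linalg.inv(K)@[u,v,1]; return c+r*(z-c[2])/r[2]
def save(n,im): cv2.imwrite("pics/"+n,cv2.cvtColor(im,cv2.COLOR_RGB2BGR))
E
python3 - <<'E'
from h import *
a=snapshot("scene");b=snapshot("top")
np.savez("s0.npz",**a);np.savez("t0.npz",**b)
save("scene0.png",a["image"]);save("top0.png",b["image"])
for s in(a,b):
    K,R,t=cam(s);print(-R.T@t,K[0,0])
print(telemetry.sense())
E
```

```text
[ 0.17467005 -0.98697206  0.43618627] 457.4043513495783
[ 0.37202236 -0.26273302  0.94449671] 404.41232293423445
{'t': 0.1, 'q': array([-1.48246353e+00,  5.28427087e-01,  1.43376916e+00, -1.24076544e-05,
        1.18140885e+00, -1.78490888e-01]), 'qd': array([-0.00046537, -0.00224551, -0.00235114,  0.0003806 , -0.00067876,
       -0.00059108]), 'tau': array([-5.00323440e-04, -4.43305242e+01, -1.78586072e+01, -2.55766272e-04,
        3.88158645e-03, -6.26285711e-06]), 'tcp_pos': array([ 0.16476576, -0.60222166,  0.23039996]), 'tool_rot': array([ 9.91113016e-01,  1.33018710e-01,  3.96129978e-05, -1.00545949e-03]), 'force': array([-0.54372583,  0.38647794, -0.15882238]), 'ft_torque': array([0.00730639, 0.00365161, 0.010087  ]), 'gripper_force': 0.0, 'finger_gap': 0.9986186667338288}
```

View pics/scene0.png

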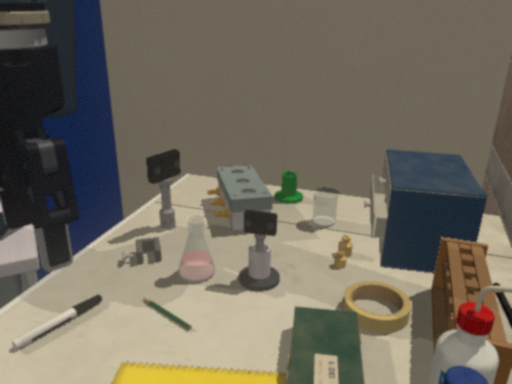

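View pics/top0.png

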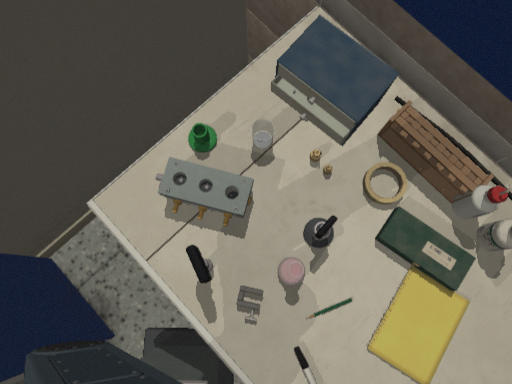

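The scene view shows a handle in a dark-footed stand at (260,222)/(260,275) and a taller key at (163,165) with no dark foot. The manifold is at (243,190), the flask at (197,250), the beaker at (325,208), and the green stand look-alike at (289,188). In the top view the stand key is at (320,232), the tall key at (198,263), the manifold at (206,187) with its inlet on the left, the flask at (291,270) and the beaker at (262,137).

The two key candidates are scene (260,222) and (163,165). I'll measure both and enlarge them.

```bash
python3 - <<'E'
from h import *
a=dict(np.load("s0.npz"));b=dict(np.load("t0.npz"))
P=cloud(b);Q=cloud(a)
g=b["image"].astype(int)
def st(n,m,P):
    p=P[m];print(n,len(p),p.mean(0).round(3),np.percentile(p,[2,98],0).round(3).tolist())
dark=(g.max(2)<45)&(b["depth"]>0)
for n,(u0,u1,v0,v1) in dict(small=(295,345,205,255),big=(180,220,240,290)).items():
    w=np.zeros(dark.shape,bool);w[v0:v1,u0:u1]=1
    for zl,zh in((.085,.3),(.03,.08),(.002,.03)):
        m=w&(P[...,2]>zl)&(P[...,2]<zh)
        if m.sum()>4: st(n+str(zl),m,P)
    m=(w&dark&(P[...,2]>.085)); p=P[m]
    if len(p)>5:
        zt=np.percentile(p[:,2],95);t=p[p[:,2]>zt-.008];r=cv2.minAreaRect(t[:,:2].astype(np.float32)*1000);print(' top',zt.round(4),r)
# scene cam handles
ga=a["image"].max(2)<60
for n,(u0,u1,v0,v1) in dict(small=(240,282,205,240),big=(140,185,145,190)).items():
    w=np.zeros(ga.shape,bool);w[v0:v1,u0:u1]=1
    m=w&ga&(Q[...,2]>.05)&(Q[...,1]<.1);st('S'+n,m,Q)
# manifold top
w=np.zeros(dark.shape,bool);w[150:225,150:260]=1
m=w&(abs(P[...,2]-.075)<.006);r=cv2.minAreaRect(P[m][:,:2].astype(np.float32)*1000);print('man',m.sum(),P[m].mean(0),r,cv2.boxPoints(r).tolist())
for n,(u,v,z) in dict(ba=(180,178,.075),bb=(206,185,.075),bc=(232,192,.075),foot=(319,233,.005),beaker=(262,137,.07),flask=(291,270,.05),green=(203,138,.01)).items(): print(n,ray(b,u,v,z).round(4))
big=cv2.resize(a["image"][135:300,130:300],None,fx=3,fy=3,interpolation=2)
t=cv2.resize(b["image"][150:300,150:350],None,fx=3,fy=3,interpolation=2)
save("crop1.png",cv2.resize(np.hstack([cv2.resize(big,(464,450)),cv2.resize(t,(600,450))]),(800,338)))
E
```

```text
small0.085 212 [ 0.478 -0.4    0.123] [[0.457, -0.421, 0.09], [0.5, -0.382, 0.13]]
small0.03 112 [ 0.479 -0.399  0.054] [[0.462, -0.419, 0.032], [0.497, -0.384, 0.066]]
small0.002 871 [ 0.482 -0.402  0.008] [[0.433, -0.46, 0.002], [0.544, -0.351, 0.019]]
 top 0.1295 ((479.398193359375, -401.7451171875), (12.838701248168945, 53.09529113769531), 49.284812927246094)
big0.085 513 [ 0.397 -0.15   0.154] [[0.364, -0.171, 0.109], [0.43, -0.128, 0.164]]
big0.03 48 [ 0.399 -0.158  0.042] [[0.388, -0.163, 0.031], [0.41, -0.15, 0.059]]
big0.002 416 [ 0.4   -0.131  0.003] [[0.347, -0.175, 0.002], [0.455, -0.087, 0.006]]
 top 0.1634 ((396.8841857910156, -148.55807495117188), (73.90666961669922, 18.448169708251953), 26.53896141052246)
Ssmall 658 [ 0.477 -0.41   0.112] [[0.459, -0.424, 0.093], [0.497, -0.392, 0.127]]
Sbig 812 [ 0.394 -0.163  0.14 ] [[0.364, -0.172, 0.113], [0.43, -0.142, 0.161]]
man 2997 [ 0.5679907  -0.14440912  0.07592665] ((568.927001953125, -144.15554809570312), (195.27349853515625, 85.77857208251953), 76.57502746582031) [[504.5411376953125, -229.16665649414062], [587.975830078125, -249.08203125], [633.3128662109375, -59.144439697265625], [549.878173828125, -39.22906494140625]]
ba [ 0.585  -0.0869  0.075 ]
bb [ 0.5706 -0.1452  0.075 ]
bc [ 0.5563 -0.2031  0.075 ]
foot [ 0.4791 -0.4042  0.005 ]
beaker [ 0.6874 -0.2661  0.07  ]
flask [ 0.3923 -0.3361  0.05  ]
green [ 0.7026 -0.1228  0.01  ]
```

View pics/crop1.png

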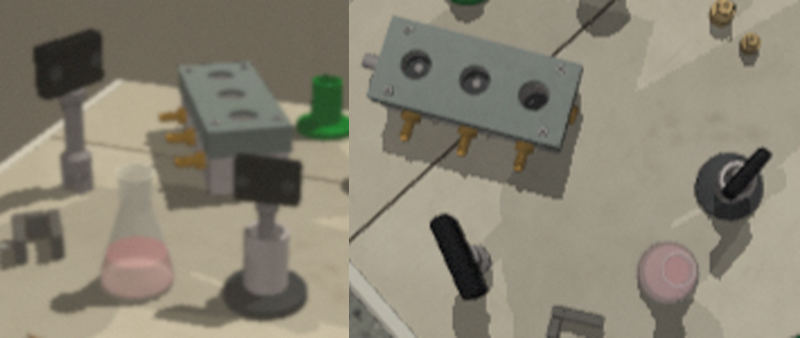

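The crop confirms the choice. The key in the dark-footed stand is 53 x 13 mm with its top at about 0.127 m, so it is the smaller one. The tall one is 74 x 18 mm with its top at 0.163 m, so it is the decoy. The inlet stub is on the left in the top view, which makes bore_a the bore at (180,178).

```bash
cat >> h.py <<'E'
def togo(x,y,z,psi=None):
    s=telemetry.sense();from scipy.spatial.transform import Rotation as Ro
    R=Ro.from_quat(s["tool_rot"]).as_matrix();d=R.T@(np.array([x,y,z])-s["tcp_pos"])/.04
    p=np.degrees(np.arctan2(R[1,0],R[0,0]));tilt=np.degrees(np.arccos(-R[2,2]))
    print("t",s["t"],"tcp",s["tcp_pos"].round(4),"psi",p.round(2),"tilt",tilt.round(2),"F",s["force"].round(1),"gap",round(s["finger_gap"],3),"gf",round(s["gripper_force"],1))
    print("shift units",d.round(3),"" if psi is None else "turn z units %.4f"%(-(((psi-p+180)%360)-180)/90))
E
python3 - <<'E'
from h import *
b=dict(np.load("t0.npz"));P=cloud(b)
for n,c in dict(a=(.585,-.0869),b=(.5706,-.1452),c=(.5563,-.2031)).items():
    m=np.hypot(P[...,0]-c[0],P[...,1]-c[1])<.025
    z=P[...,2][m];print(n,np.histogram(z,[-.03,.02,.03,.04,.05,.056,.065,.072,.08])[0])
togo(.479,-.402,.2,139.3)
E
```

```text
a [  0   0   0   0   0 109  18 254]
b [  0   0   0   0   0 113  16 258]
c [  0  47  29  23   8  13  10 268]
t 0.1 tcp [ 0.1648 -0.6022  0.2304] psi 15.29 tilt 0.12 F [-0.5  0.4 -0.2] gap 0.999 gf 0.0
shift units [ 8.897 -2.756  0.769] turn z units -1.3779
```

The depth shows floors at about 61 mm in bores a and b, while bore c goes deep, so the valve is in bore c. I'm moving above the key now.

```bash
python3 -m crank '0.5 -0.16 0 0 0 0; 0.8 -0.25 0 0 0 0; 0.8 -0.25 0 0 0 0; 0.8 -0.25 0 0 0 0; 0.8 -0.25 0 0 0 0' 0.2 60 >/dev/null
python3 -m crank '0.8 -0.25 0 0 0 0; 0.8 -0.25 0 0 0 0; 0.8 -0.25 0 0 0 0; 0.8 -0.25 0 0 0 0; 0.8 -0.25 0 0 0 0' >/dev/null
python3 -m crank '0.8 -0.25 0 0 0 -0.09; 0 0 0 0 0 -0.09; 0 0 0 0 0 -0.09; 0 0 0 0 0 -0.09; 0 0 0 0 0 -0.09'  >/dev/null
python3 -m crank '0 0 0 0 0 -0.09; 0 0 0 0 0 -0.09; 0 0 0 0 0 -0.09; 0 0 0 0 0 -0.09; 0 0 0 0 0 -0.09'  >/dev/null
python3 -m crank '0 0 0 0 0 -0.09; 0 0 0 0 0 -0.09; 0 0 0 0 0 -0.09; 0 0 0 0 0 -0.09; 0 0 0 0 0 -0.09'
python3 - <<'E'
from h import *
w=snapshot("wrist");np.savez("w0.npz",**w);save("w0.png",w["image"])
K,R,t=cam(w);print(-R.T@t,R.round(2).tolist())
P=cloud(w);m=(P[...,2]>.1)&(P[...,2]<.14)&(np.hypot(P[...,0]-.479,P[...,1]+.402)<.05)
p=P[m];print(m.sum(),p.mean(0) if len(p) else 0)
if len(p)>10: print(np.percentile(p[:,2],[5,50,95]),cv2.minAreaRect(p[p[:,2]>.118][:,:2].astype(np.float32)*1000))
togo(.479,-.402,.2,139.3)
E
```

```text
t: 2.6
tcp_pos: [0.4644, -0.4103, 0.2307]
tool_rot: [0.366, 0.931, 0.0, -0.001]
force: [0.4, -0.1, 0.5]
finger_gap: 0.6
gripper_force: 0.0
[ 0.40810551 -0.35825276  0.37393109] [[0.68, 0.73, 0.0], [0.7, -0.65, 0.3], [0.22, -0.2, -0.96]]
857 [ 0.47658731 -0.40009243  0.12481474]
[0.11211856 0.12641112 0.12783604] ((478.825927734375, -401.4452209472656), (14.125214576721191, 52.48603057861328), 49.12605285644531)
t 2.65 tcp [ 0.4645 -0.4103  0.2308] psi 137.33 tilt 0.07 F [-0.3  0.1 -0.3] gap 0.599 gf 0.0
shift units [-0.128  0.398  0.769] turn z units -0.0219
```

View pics/w0.png

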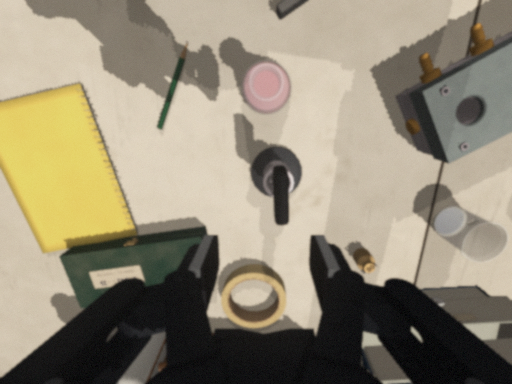

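The wrist view shows the handle at (280,195) between the fingers. It measures (0.4788, -0.4014) at 139°, matching the top view. I'm descending, with the tool's z offset to the handle middle (TCP z 0.0885).

```bash
python3 -m crank '-0.12 0.4 0 0 0 -0.02; 0 0 0.5 0 0 0; 0 0 0.6 0 0 0; 0 0 0.6 0 0 0; 0 0 0 0 0 0' >/dev/null
python3 -c "
from h import *
togo(.4788,-.4015,.0885,139.2)"
```

```text
t 3.15 tcp [ 0.4783 -0.3994  0.1597] psi 138.53 tilt 0.47 F [-0.5  0.1 -0.6] gap 0.598 gf 0.0
shift units [-0.058 -0.034  1.779] turn z units -0.0074
```

```bash
python3 -m crank '-0.05 -0.03 0.3 0 0 -0.005; 0 0 0.5 0 0 0; 0 0 0.5 0 0 0; 0 0 0.48 0 0 0; 0 0 0 0 0 0' >/dev/null
python3 -m crank '0 0 0 0 0 0; 0 0 0 0 0 0; 0 0 0 0 0 0; 0 0 0 0 0 0; 0 0 0 0 0 0' -1 70
python3 -c "
from h import *
togo(.4788,-.4015,.0885,139.2)"
```

```text
t: 4.15
tcp_pos: [0.4806, -0.4054, 0.0937]
tool_rot: [0.35, 0.937, -0.001, 0.001]
force: [-0.5, 0.1, 5.7]
finger_gap: 0.149
gripper_force: 69.4
t 4.15 tcp [ 0.4806 -0.4054  0.0937] psi 139.04 tilt 0.19 F [-0.5  0.1  5.7] gap 0.149 gf 69.4
shift units [0.1   0.044 0.13 ] turn z units -0.0018
```

```bash
python3 -m crank '0 0 -0.3 0 0 0; 0 0 -0.6 0 0 0; 0 0 -0.6 0 0 0; 0 0 -0.6 0 0 0; 0 0 -0.6 0 0 0' >/dev/null
python3 -m crank '0 0 -0.3 0 0 0; 0 0 0 0 0 0; 0 0 0 0 0 0; 0 0 0 0 0 0; 0 0 0 0 0 0'
python3 - <<'E'
from h import *
a=snapshot("scene");b=snapshot("top");w=snapshot("wrist")
for n,s in zip("abw",(a,b,w)): np.savez("l%s.npz"%n,**s)
s=telemetry.sense();c=s["tcp_pos"]
for n,q in(("scene",a),("top",b),("wrist",w)):
    P=cloud(q)
    for lo,hi in((-.09,-.065),(-.06,-.03),(-.02,.045)):
        m=(np.hypot(P[...,0]-c[0],P[...,1]-c[1])<.035)&(P[...,2]>c[2]+lo)&(P[...,2]<c[2]+hi)&(q["depth"]>0)
        if m.sum()>3:print(n,lo,m.sum(),(P[m].mean(0)-c).round(4),(np.percentile(P[m],[2,98],0)-c).round(4).tolist())
togo(.5563,-.2031,.2,139.2)
im=a["image"];K,R,t=cam(a);u=K@(R@c+t);u=u[:2]/u[2];u=u.astype(int)
ca=cv2.resize(im[max(0,u[1]-70):u[1]+70,u[0]-60:u[0]+60],(480,560),interpolation=2);save("lift.png",ca)
E
```

```text
t: 5.15
tcp_pos: [0.4793, -0.4037, 0.2105]
tool_rot: [0.35, 0.937, 0.001, -0.001]
force: [0.4, 0.3, -1.1]
finger_gap: 0.155
gripper_force: 68.6
scene -0.09 102 [-0.0053 -0.0033 -0.0736] [[-0.0121, -0.0091, -0.0813], [0.0073, 0.004, -0.0654]]
scene -0.06 202 [-0.0041 -0.0032 -0.047 ] [[-0.0119, -0.0091, -0.0593], [0.0061, 0.0043, -0.0307]]
scene -0.02 1047 [-0.0056 -0.0074  0.0151] [[-0.0241, -0.0203, -0.016], [0.0178, 0.014, 0.0413]]
top -0.02 17 [-0.0057  0.0112  0.0254] [[-0.0175, -0.0022, 0.0095], [0.0076, 0.0216, 0.0444]]
wrist -0.09 36 [-0.0074  0.0076 -0.0739] [[-0.0133, 0.0006, -0.0787], [-0.0018, 0.0139, -0.0672]]
wrist -0.06 91 [-0.0075  0.0087 -0.0558] [[-0.0134, -0.0055, -0.0596], [0.0043, 0.0135, -0.0528]]
wrist -0.02 5735 [-0.0075  0.0062  0.0296] [[-0.0252, -0.0142, 0.0054], [0.0148, 0.0229, 0.0442]]
t 5.3 tcp [ 0.4796 -0.4042  0.2112] psi 139.04 tilt 0.09 F [-0.4  0.1 -1.5] gap 0.151 gf 68.6
shift units [1.848 5.052 0.285] turn z units -0.0018
```

View pics/lift.png

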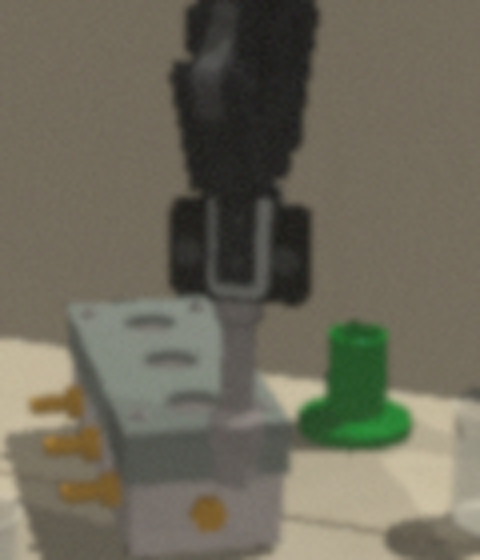

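The key is held upright with its lower end about 81 mm below the TCP. The shaft is at crop (240,380), directly under the grip. Next I'll bring the wrist camera straight over bore c to read the wing angle.

```bash
python3 -m crank '0 0.4 0 0 0 0; 0 0.7 0 0 0 0; 0 0.8 0 0 0 0; 0 0.8 0 0 0 0; 0 0.8 0 0 0 0' >/dev/null
python3 -m crank '-0.07 0.8 0 0 0 0; 0 0.5 0 0 0 0; 0 0.24 0 0 0 0; 0 0 0 0 0 0; 0 0 0 0 0 0' >/dev/null
python3 - <<'E'
from h import *
w=snapshot("wrist");np.savez("w1.npz",**w)
P=cloud(w);K,R,t=cam(w);print(-R.T@t)
togo(.5563,-.2031,.2,139.2)
near=np.hypot(P[...,0]-.5563,P[...,1]+.2031)<.03
z=P[...,2];print(np.histogram(z[near],[0,.02,.025,.03,.034,.042,.05,.06,.07,.08])[0])
lowm=near&(z<.07)&(w["depth"]>0);hole=P[lowm]
cs,_=cv2.findContours(lowm.astype(np.uint8),cv2.RETR_EXTERNAL,cv2.CHAIN_APPROX_NONE);c=max(cs,key=cv2.contourArea)
e=cv2.fitEllipse(c);print("hole px",e,ray(w,*e[0],.075).round(4))
wing=near&(abs(z-.038)<.007);p=P[wing][:,:2]
if len(p)>5:
    p1=p.mean(0);_,S,V=np.linalg.svd(p-p1);print("wing",len(p),p1,S,np.degrees(np.arctan2(V[0,1],V[0,0])),cv2.minAreaRect(p.astype(np.float32)*1000))
u,v=map(int,e[0]);im=w["image"][max(0,v-45):v+45,max(0,u-45):u+45]
im=cv2.convertScaleAbs(im,alpha=1.5);save("bore.png",cv2.resize(im,None,fx=6,fy=6,interpolation=2))
E
```

```text
[ 0.55570033 -0.20386443  0.35509176]
t 6.35 tcp [ 0.6135 -0.2547  0.212 ] psi 138.99 tilt 0.04 F [-0.9  0.2 -2. ] gap 0.154 gf 68.6
shift units [1.925 0.034 0.301] turn z units -0.0023
[   0  346   76   11  145   34   39   52 2425]
hole px ((264.9205017089844, 106.822265625), (28.358251571655273, 29.897098541259766), 4.7433929443359375) [ 0.5548 -0.2017  0.075 ]
wing 165 [ 0.55508136 -0.20165612] [0.09179305 0.07587425] -46.973190864459276 ((555.002197265625, -201.95364379882812), (28.811477661132812, 28.692628860473633), 71.50975036621094)
```

View pics/bore.png

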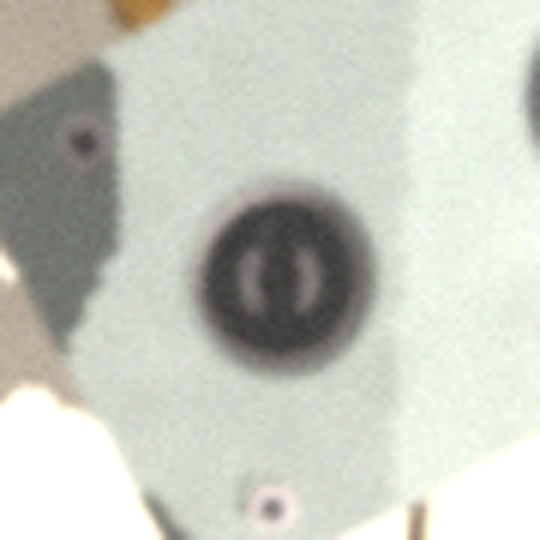

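The crop shows bore c at (283,280) with the dark wing running nearly vertically down the image between two light floor patches. I'll measure it from the depth inside 10 mm radius.

```bash
python3 - <<'E'
from h import *
w=dict(np.load("w1.npz"));P=cloud(w);z=P[...,2];c=np.array([.5548,-.2017])
for r in(.0095,.0105,.0115):
  n=np.hypot(P[...,0]-c[0],P[...,1]-c[1])<r
  p=P[n&(z>.031)&(z<.045)][:,:2];f=P[n&(z<.028)][:,:2]
  for q in(p,f):
    m=q.mean(0);_,S,V=np.linalg.svd(q-m);print(r,len(q),m.round(4),S.round(4),np.degrees(np.arctan2(V[0,1],V[0,0])).round(1),np.array(cv2.minAreaRect(q.astype(np.float32)*1000)[1]).round(1))
  print(np.histogram(z[n],[.018,.022,.026,.03,.034,.038,.042,.05])[0])
# manifold axes here
m=(abs(z-.0755)<.003);print(P[m].mean(0))
# bores from top view, contours
b=dict(np.load("t0.npz"));Q=cloud(b)
for g in((.585,-.0869),(.5706,-.1452),(.5563,-.2031)):
  l=((np.hypot(Q[...,0]-g[0],Q[...,1]-g[1])<.022)&(Q[...,2]<.07)).astype(np.uint8)
  cs,_=cv2.findContours(l,cv2.RETR_EXTERNAL,cv2.CHAIN_APPROX_NONE);k=max(cs,key=cv2.contourArea);e=cv2.minEnclosingCircle(k);print(e,ray(b,*e[0],.075).round(4))
E
```

```text
0.0095 110 [ 0.5547 -0.2019] [0.0568 0.0204] -39.0 [ 6.7 18.9]
0.0095 119 [ 0.5547 -0.2016] [0.0679 0.0436] -127.1 [18.4 15.4]
[ 3 96 20  0 33 77  0]
0.0105 118 [ 0.5548 -0.202 ] [0.0627 0.0213] -39.2 [ 6.7 18.9]
0.0105 157 [ 0.5545 -0.2016] [0.0839 0.0571] 49.8 [19.6 17.6]
[  4 133  20   0  35  83   0]
0.0115 118 [ 0.5548 -0.202 ] [0.0627 0.0213] -39.2 [ 6.7 18.9]
0.0115 215 [ 0.5546 -0.2016] [0.1029 0.0824] -130.1 [21.9 22. ]
[  4 190  21   0  35  83   0]
[ 0.56704593 -0.14561713  0.07559171]
((179.69354248046875, 179.27420043945312), 6.312516212463379) [ 0.5821 -0.0864  0.075 ]
((205.71739196777344, 186.1521759033203), 6.387484073638916) [ 0.568  -0.1447  0.075 ]
((231.88372802734375, 193.22093200683594), 6.5071210861206055) [ 0.5536 -0.203   0.075 ]
```

The wing is 6.7 x 18.9 mm at z 0.038, yaw 140.8°, centre (0.5548, -0.2018), all as specified. The key is at 139°, so it is almost aligned. I'll go above the bore and correct.

```bash
python3 -m crank '0.5 0.03 0 0 0 -0.02; 0.6 0 0 0 0 0; 0.5 0 0 0 0 0; 0.24 0 0.3 0 0 0; 0 0 0.3 0 0 0' >/dev/null
python3 -m crank '0 0 0.3 0 0 0; 0 0 0 0 0 0; 0 0 0 0 0 0; 0 0 0 0 0 0; 0 0 0 0 0 0' >/dev/null
python3 - <<'E'
from h import *
togo(.5578,-.2044,.165,140.8)
w=snapshot("wrist");b=snapshot("top");c=telemetry.sense()["tcp_pos"]
P=cloud(b);m=(np.hypot(P[...,0]-c[0],P[...,1]-c[1])<.035)&(P[...,2]>.083)&(P[...,2]<c[2]-.025)
print(m.sum(),P[m].mean(0) if m.any() else 0)
a=snapshot("scene");P=cloud(a)
m=(np.hypot(P[...,0]-c[0],P[...,1]-c[1])<.035)&(P[...,2]>.083)&(P[...,2]<c[2]-.03)
print(m.sum(),(np.percentile(P[m],[2,50,98],0)-c).round(4))
E
```

```text
t 7.35 tcp [ 0.5589 -0.2066  0.1765] psi 140.83 tilt 0.07 F [ 0.   0.9 -1.8] gap 0.153 gf 68.7
shift units [0.056 0.026 0.287] turn z units 0.0003
45 [ 0.54910248 -0.20619328  0.12448535]
206 [[-0.0118 -0.0107 -0.0793]
 [-0.0048 -0.0046 -0.0566]
 [ 0.0076  0.0042 -0.0325]]
```

```bash
python3 -m crank '0.05 0.025 0 0 0 0; 0 0 0.3 0 0 0; 0 0 0.2 0 0 0; 0 0 0.2 0 0 0; 0 0 0 0 0 0' 
python3 -m crank '0 0 0.2 0 0 0; 0 0 0.2 0 0 0; 0 0 0.2 0 0 0; 0 0 0.1 0 0 0; 0 0 0 0 0 0' 
python3 -c "
from h import *
togo(.5578,-.2044,.104,140.8)"
```

```text
t: 8.0
tcp_pos: [0.5562, -0.2035, 0.1461]
tool_rot: [0.335, 0.942, 0.0, -0.002]
force: [-0.2, -0.8, -2.3]
finger_gap: 0.152
gripper_force: 68.7
t: 8.5
tcp_pos: [0.5569, -0.2039, 0.1192]
tool_rot: [0.335, 0.942, 0.0, -0.001]
force: [-0.1, -0.8, -2.4]
finger_gap: 0.151
gripper_force: 68.7
t 8.5 tcp [ 0.5569 -0.2039  0.1192] psi 140.83 tilt 0.1 F [-0.1 -0.8 -2.4] gap 0.151 gf 68.7
shift units [-0.027  0.004  0.38 ] turn z units 0.0004
```

```bash
python3 -m crank '0 0 0.08 0 0 0; 0 0 0.08 0 0 0; 0 0 0 0 0 0; 0 0 0 0 0 0; 0 0 0 0 0 0' 
python3 -m crank '0 0 0.07 0 0 0; 0 0 0.07 0 0 0; 0 0 0 0 0 0; 0 0 0 0 0 0; 0 0 0 0 0 0' 
```

```text
t: 9.0
tcp_pos: [0.5575, -0.2042, 0.1139]
tool_rot: [0.335, 0.942, -0.0, 0.0]
force: [-0.7, -0.2, -1.2]
finger_gap: 0.153
gripper_force: 68.7
t: 9.5
tcp_pos: [0.5574, -0.2041, 0.1081]
tool_rot: [0.335, 0.942, 0.0, 0.0]
force: [0.0, -0.3, -2.5]
finger_gap: 0.15
gripper_force: 68.7
```

No contact, and the lower end is 11 mm below the wing top, so the fork straddles the wing. I'm turning clockwise about the key axis, which is 4 mm from the TCP in tool +x.

```bash
for i in 1; do python3 -m crank '0 0 0 0 0 0.05; 0 -0.008 0 0 0 0.05; 0 -0.008 0 0 0 0.05; 0 -0.008 0 0 0 0.05; 0 -0.008 0 0 0 0.05' - 100; python3 -c "
from h import *
togo(.5578,-.2044,.104,140.8);print(telemetry.sense()['ft_torque'])"; done
python3 -m crank '0 -0.008 0 0 0 0.05; 0 -0.008 0 0 0 0.05; 0 -0.008 0 0 0 0.05; 0 0 0 0 0 0; 0 0 0 0 0 0'; python3 -c "
from h import *
togo(.5578,-.2044,.104,140.8);print(telemetry.sense()['ft_torque'])"
```

```text
t: 10.0
tcp_pos: [0.5566, -0.205, 0.1082]
tool_rot: [0.514, 0.858, 0.0, 0.0]
force: [0.4, 0.4, -1.7]
finger_gap: 0.147
gripper_force: 99.2
t 10.0 tcp [ 0.5566 -0.205   0.1082] psi 118.19 tilt 0.03 F [ 0.4  0.4 -1.7] gap 0.147 gf 99.2
shift units [-0.002  0.034  0.106] turn z units -0.2513
[ 0.06906785 -0.17620413  0.1243315 ]
t: 10.5
tcp_pos: [0.5558, -0.2051, 0.1082]
tool_rot: [0.609, 0.793, 0.0, 0.0]
force: [0.9, 1.0, -1.8]
finger_gap: 0.151
gripper_force: 99.1
t 10.5 tcp [ 0.5558 -0.2051  0.1082] psi 104.93 tilt 0.04 F [ 0.9  1.  -1.8] gap 0.151 gf 99.1
shift units [0.005 0.053 0.106] turn z units -0.3985
[ 0.30910405 -0.28729414  0.12076971]
```

```bash
python3 -m crank '0 -0.008 0 0 0 0.05; 0 -0.008 0 0 0 0.05; 0 0 0 0 0 0; 0 0 0 0 0 0; 0 0 0 0 0 0' >/dev/null; python3 -c "
from h import *
togo(.5578,-.2044,.104,140.8);print(telemetry.sense()['ft_torque'])"
python3 -m crank '0 -0.008 0 0 0 0.05; 0 -0.008 0 0 0 0.05; 0 0 0 0 0 0; 0 0 0 0 0 0; 0 0 0 0 0 0' >/dev/null; python3 -c "
from h import *
togo(.5578,-.2044,.104,140.8);print(telemetry.sense()['ft_torque'])"
```

```text
t 11.0 tcp [ 0.5553 -0.2053  0.1082] psi 95.91 tilt 0.05 F [ 2.7  1.9 -1.9] gap 0.148 gf 99.1
shift units [0.015 0.065 0.106] turn z units -0.4988
[ 0.50758434 -0.48455308  0.17808655]
t 11.5 tcp [ 0.5547 -0.2053  0.1082] psi 86.9 tilt 0.06 F [ 3.2  3.2 -1.9] gap 0.147 gf 99.0
shift units [0.027 0.076 0.105] turn z units -0.5989
[ 0.8514623  -0.77414638  0.16300909]
```

```bash
python3 -m crank '0 0 0 0 0 0.05; 0 0 0 0 0 0.05; 0 0 0 0 0 0; 0 0 0 0 0 0; 0 0 0 0 0 0' >/dev/null; python3 -c "
from h import *
togo(.5578,-.2044,.104,140.8);print(telemetry.sense()['ft_torque'])"
python3 -m crank '0 0 0 0 0 0.04; 0 0 0 0 0 0.03; 0 0 0 0 0 0; 0 0 0 0 0 0; 0 0 0 0 0 0' >/dev/null; python3 -c "
from h import *
togo(.5578,-.2044,.104,140.8);print(telemetry.sense()['ft_torque'])"
```

```text
t 12.0 tcp [ 0.5543 -0.2053  0.1082] psi 77.9 tilt 0.03 F [ 2.6  3.8 -0.9] gap 0.151 gf 99.3
shift units [0.04  0.08  0.104] turn z units -0.6989
[ 1.01118749 -0.67491867  0.0972564 ]
t 12.5 tcp [ 0.5541 -0.2052  0.1082] psi 71.64 tilt 0.03 F [ 3.4  5.1 -1.4] gap 0.15 gf 99.4
shift units [0.047 0.081 0.104] turn z units -0.7685
[ 1.02962349 -0.73227941  0.3256587 ]
```

```bash
python3 -m crank '0 0 0 0 0 0.03; 0 0 0 0 0 0; 0 0 0 0 0 0; 0 0 0 0 0 0; 0 0 0 0 0 0' >/dev/null; python3 -c "
from h import *
togo(.5578,-.2044,.104,140.8);print(telemetry.sense()['ft_torque'])"
python3 -m crank '0 0 0 0 0 0.04; 0 0 0 0 0 0; 0 0 0 0 0 0; 0 0 0 0 0 0; 0 0 0 0 0 0' >/dev/null; python3 -c "
from h import *
togo(.5578,-.2044,.104,140.8);print(telemetry.sense()['ft_torque'])"
```

```text
t 13.0 tcp [ 0.5541 -0.2051  0.1082] psi 69.01 tilt 0.04 F [ 3.3  5.  -1.2] gap 0.15 gf 99.5
shift units [0.049 0.081 0.104] turn z units -0.7976
[ 1.0683799  -0.68852913  0.52088641]
t 13.5 tcp [ 0.554  -0.205   0.1082] psi 65.51 tilt 0.05 F [ 2.7  4.2 -1. ] gap 0.143 gf 99.9
shift units [0.053 0.079 0.104] turn z units -0.8365
[ 1.1565851  -0.70206343  0.91263706]
```

The torque climbs to 0.9 N m, so the valve is at its stop. I'll back off until the torque vanishes, staying inside the fork's slack, and then lift.

```bash
python3 -m crank '0 0 0 0 0 -0.05; 0 0 0 0 0 -0.03; 0 0 0 0 0 0; 0 0 0 0 0 0; 0 0 0 0 0 0' >/dev/null; python3 -c "
from h import *
togo(.5578,-.2044,.104,140.8);print(telemetry.sense()['ft_torque'])"
python3 -m crank '0 0 0 0 0 -0.04; 0 0 0 0 0 0; 0 0 0 0 0 0; 0 0 0 0 0 0; 0 0 0 0 0 0' >/dev/null; python3 -c "
from h import *
togo(.5578,-.2044,.104,140.8);print(telemetry.sense()['ft_torque'])"
```

```text
t 14.0 tcp [ 0.5542 -0.2055  0.1081] psi 72.42 tilt 0.01 F [ 2.6  3.3 -0.9] gap 0.151 gf 99.3
shift units [0.053 0.078 0.103] turn z units -0.7598
[ 0.86314584 -0.68496652  0.1577329 ]
t 14.5 tcp [ 0.5543 -0.2061  0.1081] psi 76.0 tilt 0.05 F [ 2.9  0.6 -2. ] gap 0.148 gf 99.1
shift units [0.062 0.074 0.103] turn z units -0.7200
[ 0.0618581  -0.51698256  0.02861196]
```

```bash
python3 -m crank '0 0 -0.15 0 0 0; 0 0 -0.2 0 0 0; 0 0 -0.2 0 0 0; 0 0 -0.3 0 0 0; 0 0 -0.5 0 0 0' - 80; python3 -m crank '0 0 -0.5 0 0 0; 0 0 -0.5 0 0 0; 0 0 -0.3 0 0 0; 0 0 0 0 0 0; 0 0 0 0 0 0'
python3 -c "
from h import *
s=telemetry.sense();print(s['q'].round(2))
p=np.radians(76);togo(.5548-.077*np.cos(p),-.2018-.077*np.sin(p),.212)"
```

```text
t: 15.0
tcp_pos: [0.5528, -0.205, 0.1623]
tool_rot: [0.788, 0.616, -0.001, -0.002]
force: [0.2, -0.1, -2.1]
finger_gap: 0.147
gripper_force: 99.3
t: 15.5
tcp_pos: [0.5537, -0.2053, 0.2141]
tool_rot: [0.788, 0.616, -0.0, -0.0]
force: [0.1, -0.1, -1.6]
finger_gap: 0.147
gripper_force: 99.5
[-0.54  0.5   1.54 -0.    1.1  -0.3 ]
t 15.5 tcp [ 0.5537 -0.2053  0.2141] psi 76.04 tilt 0.04 F [ 0.1 -0.1 -1.6] gap 0.147 gf 99.5
shift units [-1.834  0.004  0.051]
```

```bash
python3 -m crank '-0.5 0 0 0 0 0; -0.7 0 0 0 0 0; -0.5 0 0 0 0 0; -0.13 0 0 0 0 0; 0 0 0 0 0 0' >/dev/null
python3 - <<'E'
from h import *
w=snapshot("wrist");np.savez("w2.npz",**w);P=cloud(w);z=P[...,2];c=np.array([.5548,-.2018])
n=np.hypot(P[...,0]-c[0],P[...,1]-c[1])<.0105
p=P[n&(z>.031)&(z<.045)][:,:2];m=p.mean(0);_,S,V=np.linalg.svd(p-m);print(len(p),m.round(4),S.round(4),np.degrees(np.arctan2(V[0,1],V[0,0])).round(1),cv2.minAreaRect(p.astype(np.float32)*1000)[1])
a=snapshot("scene");np.savez("a2.npz",**a);b=snapshot("top");np.savez("b2.npz",**b);t=telemetry.sense();q=t["tcp_pos"]
for nm,im in(("scene",a),("top",b),("wrist",w)):
  P=cloud(im)
  for lo,hi in((-.085,-.065),(-.06,-.03),(.038,.046)):
    m=(np.hypot(P[...,0]-q[0],P[...,1]-q[1])<.035)&(P[...,2]>q[2]+lo)&(P[...,2]<q[2]+hi)&(im["depth"]>0)
    if m.sum()>3:print(nm,lo,m.sum(),(np.percentile(P[m],[2,50,98],0)-q).round(4).tolist())
print(t["q"].round(2));togo(.4788,-.4015,.212,139.2)
ca=cv2.resize(np.hstack([a["image"][100:240,180:330]]),None,fx=4,fy=4,interpolation=2);save("after.png",ca)
E
```

```text
119 [ 0.5546 -0.2016] [0.0617 0.0218] -91.7 (19.72200584411621, 6.975253582000732)
scene -0.085 55 [[-0.0091, -0.0088, -0.0811], [0.0051, -0.004, -0.0735], [0.0086, 0.0042, -0.0653]]
scene -0.06 141 [[-0.009, -0.0105, -0.0595], [-0.0016, -0.0045, -0.0493], [0.008, 0.004, -0.0307]]
scene 0.038 98 [[-0.0291, -0.0192, 0.038], [0.0064, -0.0098, 0.0431], [0.0267, 0.001, 0.0458]]
wrist -0.085 37 [[-0.0077, 0.006, -0.0791], [-0.0042, 0.0093, -0.0751], [0.0096, 0.0103, -0.0664]]
wrist -0.06 81 [[-0.0113, -0.0011, -0.0598], [0.0031, 0.0102, -0.0557], [0.0101, 0.0123, -0.053]]
wrist 0.038 808 [[-0.0265, -0.0063, 0.0382], [0.0049, 0.0082, 0.0437], [0.0309, 0.0162, 0.0459]]
[-0.66  0.52  1.51  0.    1.12 -0.42]
t 16.15 tcp [ 0.5364 -0.2752  0.2136] psi 76.08 tilt 0.1 F [-0.1 -0.1 -2.5] gap 0.145 gf 99.5
shift units [-3.41  -0.639  0.036] turn z units -0.7013
```

View pics/after.png

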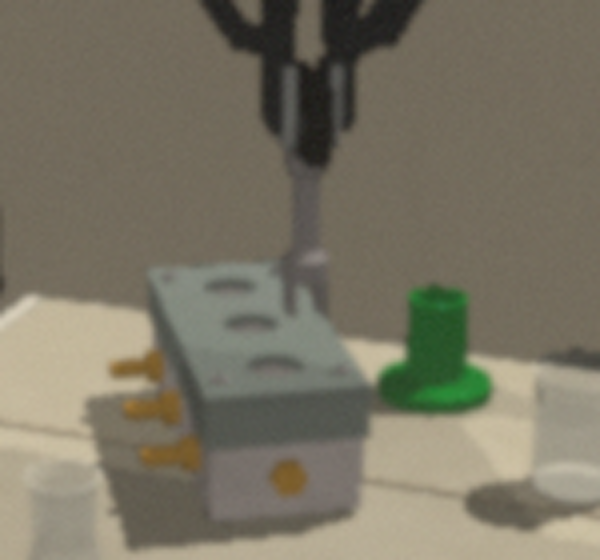

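The wing now lies at 88.3°, so it turned 52.5° (0.92 rad). That fits a start opening of 0.7 to 1.2 rad and the hard stop I felt. The key still hangs upright, shaft at crop (305,210). I'll measure the key's offset in the grip and the tube's centre before bringing it back.

```bash
python3 - <<'E'
from h import *
from scipy.spatial.transform import Rotation as Ro
s=telemetry.sense();R=Ro.from_quat(s["tool_rot"]).as_matrix()
def ext(n,f):
    im=dict(np.load(f));T=(cloud(im)-s["tcp_pos"])@R;g=(im["depth"]>0)
    m=g&(abs(T[...,1])<.006)&(abs(T[...,0])<.045)&(T[...,2]>-.042)&(T[...,2]<.0)
    for zl,zh in((-.042,-.028),(-.028,-.015),(-.015,0)):
        k=m&(T[...,2]>zl)&(T[...,2]<zh)
        if k.sum()>3:print(n,zl,k.sum(),np.percentile(T[k],[1,50,99],0).round(4).tolist())
    for zl,zh in((.03,.055),(.062,.083)):
        k=g&(np.hypot(T[...,0],T[...,1])<.03)&(T[...,2]>zl)&(T[...,2]<zh)
        if k.sum()>3:print(n,zl,k.sum(),np.percentile(T[k],[1,50,99],0).round(4).tolist())
ext("scene","a2.npz");ext("wrist","w2.npz");ext("top","b2.npz")
b=dict(np.load("b2.npz"));P=cloud(b)
near=np.hypot(P[...,0]-.479,P[...,1]+.402)<.03
rim=near&(abs(P[...,2]-.0625)<.006);print("rim",rim.sum(),P[rim].mean(0),cv2.minEnclosingCircle(P[rim][:,:2].astype(np.float32)*1000))
E
```

```text
scene -0.042 51 [[-0.0265, -0.0059, -0.0328], [-0.017, 0.0001, -0.0317], [0.0192, 0.0047, -0.0281]]
scene -0.028 47 [[-0.0285, -0.0058, -0.0269], [-0.0249, -0.0007, -0.0219], [-0.0216, 0.0052, -0.0155]]
scene -0.015 63 [[-0.0275, -0.0059, -0.0145], [-0.0249, -0.0007, -0.0074], [-0.0093, 0.0054, -0.0002]]
scene 0.03 109 [[-0.0097, -0.009, 0.0305], [-0.0041, -0.0003, 0.0452], [0.0019, 0.0094, 0.0548]]
scene 0.062 77 [[-0.0108, -0.0101, 0.062], [-0.005, 0.0006, 0.071], [0.0059, 0.01, 0.0812]]
wrist -0.042 2555 [[-0.0237, -0.0058, -0.0375], [0.0048, -0.0003, -0.0323], [0.0277, 0.0058, -0.0287]]
wrist -0.028 247 [[0.0163, -0.0059, -0.0279], [0.0278, -0.0002, -0.0221], [0.0284, 0.0058, -0.0152]]
wrist -0.015 212 [[0.0244, -0.0059, -0.0149], [0.0278, -0.0004, -0.0079], [0.0284, 0.0057, -0.0003]]
wrist 0.03 31 [[-0.0002, -0.0119, 0.0527], [0.0069, 0.0048, 0.0539], [0.0118, 0.0095, 0.055]]
wrist 0.062 58 [[0.0051, -0.0098, 0.0621], [0.0082, -0.0008, 0.0707], [0.0121, 0.0089, 0.0791]]
rim 108 [ 0.47944006 -0.40254332  0.06223877] ((479.0348205566406, -402.27789306640625), 18.274402618408203)
```

```bash
python3 -m crank '-0.4 -0.13 0 0 0 0; -0.7 -0.1 0 0 0 0; -0.8 -0.1 0 0 0 0; -0.8 -0.1 0 0 0 0; -0.8 -0.1 0 0 0 0' >/dev/null
python3 -m crank '-0.8 -0.1 0 0 0 0; -0.6 0 0 0 0 0; -0.4 0 0 0 0 0; 0 0 0 0 0 0; 0 0 0 0 0 0' >/dev/null
python3 - <<'E'
from h import *
w=snapshot("wrist");np.savez("w3.npz",**w);P=cloud(w);z=P[...,2];K,R,t=cam(w);print(-R.T@t)
near=(np.hypot(P[...,0]-.479,P[...,1]+.4023)<.03)
rim=near&(abs(z-.0625)<.004);p=P[rim][:,:2];print("rim",rim.sum(),P[rim].mean(0),cv2.minEnclosingCircle(p.astype(np.float32)*1000))
h=(near&(z<.045)&(np.hypot(P[...,0]-.479,P[...,1]+.4023)<.0155)&(w["depth"]>0));print("hole",h.sum(),P[h].mean(0))
l=np.zeros(z.shape,np.uint8);l[rim]=1
cs,hi=cv2.findContours(l,cv2.RETR_CCOMP,cv2.CHAIN_APPROX_NONE)
for c in sorted(cs,key=len)[-2:]:
    e=cv2.fitEllipse(c);print(e,ray(w,*e[0],.0625).round(4))
togo(.479,-.4023,.16)
E
```

```text
[ 0.47820232 -0.40141275  0.35704233]
rim 448 [ 0.47932592 -0.40129056  0.06277152] ((479.3759765625, -401.978759765625), 18.28978157043457)
hole 525 [ 0.47937363 -0.40176159  0.01580448]
((265.099609375, 109.53301239013672), (27.56683921813965, 28.73683738708496), 5.444690704345703) [ 0.4794 -0.4017  0.0625]
((265.0497741699219, 109.31653594970703), (34.49298095703125, 36.19694137573242), 1.338530421257019) [ 0.4794 -0.4015  0.0625]
t 17.2 tcp [ 0.4611 -0.4747  0.2138] psi 76.08 tilt 0.11 F [ 0.8  0.6 -1.5] gap 0.148 gf 99.4
shift units [ 1.862e+00 -1.000e-03  1.349e+00]
```

```bash
python3 -m crank '0.5 0 0 0 0 0; 0.7 0 0 0 0 0; 0.5 0 0.4 0 0 0; 0.13 0 0.5 0 0 0; 0 0 0.4 0 0 0' >/dev/null
python3 -m crank '0 0 0 0 0 0; 0 0 0 0 0 0; 0 0 0 0 0 0; 0 0 0 0 0 0; 0 0 0 0 0 0' 
python3 -c "
from h import *
togo(.4789,-.4035,.0935)"
```

```text
t: 18.2
tcp_pos: [0.4789, -0.4056, 0.163]
tool_rot: [0.788, 0.616, 0.0, 0.001]
force: [0.1, 0.6, -2.0]
finger_gap: 0.152
gripper_force: 99.3
t 18.2 tcp [ 0.4789 -0.4056  0.163 ] psi 76.02 tilt 0.09 F [ 0.1  0.6 -2. ] gap 0.152 gf 99.3
shift units [ 0.052 -0.015  1.737]
```

```bash
python3 -m crank '0.05 -0.01 0.2 0 0 0; 0 0 0.2 0 0 0; 0 0 0.1 0 0 0; 0 0 0 0 0 0; 0 0 0 0 0 0'
python3 -m crank '0 0 0.2 0 0 0; 0 0 0.2 0 0 0; 0 0 0.1 0 0 0; 0 0 0 0 0 0; 0 0 0 0 0 0' 
python3 -c "
from h import *
togo(.4789,-.4035,.0935);print(telemetry.sense()['ft_torque'])"
```

```text
t: 18.7
tcp_pos: [0.4787, -0.4031, 0.1417]
tool_rot: [0.788, 0.616, 0.0, -0.0]
force: [0.2, 0.2, -1.4]
finger_gap: 0.149
gripper_force: 99.3
t: 19.2
tcp_pos: [0.4787, -0.4031, 0.1219]
tool_rot: [0.788, 0.616, -0.0, -0.0]
force: [0.1, -0.5, -0.9]
finger_gap: 0.146
gripper_force: 99.3
t 19.2 tcp [ 0.4787 -0.4031  0.1219] psi 76.04 tilt 0.02 F [ 0.1 -0.5 -0.9] gap 0.146 gf 99.3
shift units [-0.009  0.008  0.709] 
[ 0.00433391  0.01466044 -0.02834858]
```

The key is in the tube without contact. I'm lowering it to the floor in small steps.

```bash
python3 -m crank '0 0 0.2 0 0 0; 0 0 0.2 0 0 0; 0 0 0.15 0 0 0; 0 0 0.05 0 0 0; 0 0 0 0 0 0'
python3 -m crank '0 0 0.05 0 0 0; 0 0 0.04 0 0 0; 0 0 0 0 0 0; 0 0 0 0 0 0; 0 0 0 0 0 0' 
```

```text
t: 19.7
tcp_pos: [0.4785, -0.4028, 0.0974]
tool_rot: [0.788, 0.616, -0.0, -0.001]
force: [1.1, -0.5, -2.3]
finger_gap: 0.15
gripper_force: 99.3
t: 20.2
tcp_pos: [0.4788, -0.4032, 0.0947]
tool_rot: [0.788, 0.616, -0.0, 0.0]
force: [0.5, 0.3, -2.3]
finger_gap: 0.149
gripper_force: 99.3
```

```bash
python3 -m crank '0 0 0.03 0 0 0; 0 0 0 0 0 0; 0 0 0 0 0 0; 0 0 0 0 0 0; 0 0 0 0 0 0'
python3 -m crank '0 0 0.02 0 0 0; 0 0 0 0 0 0; 0 0 0 0 0 0; 0 0 0 0 0 0; 0 0 0 0 0 0' 
```

```text
t: 20.7
tcp_pos: [0.479, -0.4034, 0.0938]
tool_rot: [0.788, 0.616, 0.0, 0.0]
force: [0.1, 0.2, 3.5]
finger_gap: 0.145
gripper_force: 99.6
t: 21.2
tcp_pos: [0.479, -0.4035, 0.0937]
tool_rot: [0.788, 0.616, -0.0, 0.001]
force: [-0.6, 1.5, 7.4]
finger_gap: 0.15
gripper_force: 101.1
```

It's on the floor: the force turned upward and the TCP is at the grasp height. Releasing and retreating.

```bash
python3 -m crank '0 0 0 0 0 0; 0 0 0 0 0 0; 0 0 0 0 0 0; 0 0 0 0 0 0; 0 0 0 0 0 0' 0.2 60
python3 -m crank '0 0 -0.1 0 0 0; 0 0 -0.3 0 0 0; 0 0 -0.5 0 0 0; 0 0 -0.6 0 0 0; 0 0 -0.6 0 0 0' >/dev/null
python3 -m crank '0 0 -0.5 0 0 0; 0 0 -0.3 0 0 0; 0 0 0 0 0 0; 0 0 0 0 0 0; 0 0 0 0 0 0'
python3 - <<'E'
from h import *
w=snapshot("wrist");a=snapshot("scene");b=snapshot("top")
for n,q in(("w",w),("t",b),("a",a)):
    P=cloud(q);k=(P[...,2]>.117)&(P[...,2]<.14)&(np.hypot(P[...,0]-.479,P[...,1]+.402)<.04)&(q["depth"]>0)
    p=P[k]
    if len(p)>9:print(n,len(p),np.percentile(p[:,2],[5,50,95]).round(4),cv2.minAreaRect(p[:,:2].astype(np.float32)*1000))
save("end.png",cv2.resize(np.hstack([a["image"][130:300,140:350],b["image"][110:280,150:350]]),(800,332)))
E
```

```text
t: 21.7
tcp_pos: [0.4786, -0.403, 0.0922]
tool_rot: [0.788, 0.616, -0.0, -0.0]
force: [-1.0, -0.1, -0.1]
finger_gap: 0.601
gripper_force: 0.0
t: 22.7
tcp_pos: [0.4781, -0.4024, 0.2073]
tool_rot: [0.788, 0.616, -0.0, -0.001]
force: [-0.8, -0.5, -0.3]
finger_gap: 0.599
gripper_force: 0.0
w 942 [0.1235 0.1265 0.1277] ((478.7835693359375, -400.1680603027344), (53.07511901855469, 13.411932945251465), 76.45297241210938)
a 187 [0.1182 0.1252 0.1271] ((479.57891845703125, -402.4000244140625), (56.0025520324707, 13.956513404846191), 76.72937774658203)
```

View pics/end.png

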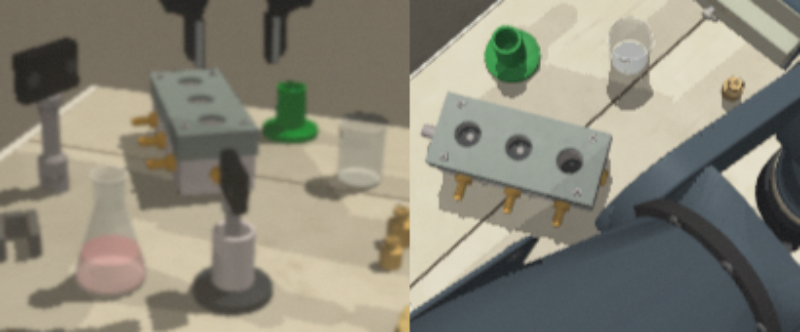

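The picture shows the key upright in its stand at (233,210) with its top at 0.1265 m, as at the start. The gripper is clear, and the flask and beaker stand where they were. Handing in.

```bash
python3 -c "
from station import manip
print(manip.sign_off())"
```

```text
the job is handed in; nothing more can be done
None
```

The job is handed in at about 23 s of the 64 s; I have no verdict back yet. The valve, in bore_c, was turned clockwise about 0.92 rad to its stop (0.9 N m felt). The key stands upright in its stand again, and the beaker and flask were not touched. I found bore_c from camera depth rather than by feeling down the bores with the key.

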